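Start the light-curing unit

ROBOT

A 7-joint arm with a two-finger parallel gripper is mounted at the origin on a cart in front of the work surface, level with it; the furniture and walls round the work are solid. World frame = base frame: x ahead of the robot, y to its left, z up, the work surface at z = 0. Lengths are in m, angles in rad, forces in N, time in s.
With the tool pointing down it reaches from about 0.35 to 0.9 m from the base axis. Payload 19.9 kg.
Tool frame: the origin (TCP) lies on the centre line of the jaws, within the pads' length; the fingertips stand 11 mm ahead of it and the grasp point (between the pads) lies 8 mm behind it; z points along the fingers, y is the line along which they close (so a half turn about z gives the same grasp; the last joint's range is limited). The gripper opens to 85 mm and grips with 20 to 120 N. Pads are 22 mm wide; open, the fingers measure 114 mm over their backs; the gripper's body (76 mm by 85 mm) begins 54 mm behind the grasp point. The pads swing forward as they close: fully open they stand 13 mm farther back than shut.
Start: joints at [1.202, 0.417, -0.01, 1.614, 0.005, 1.111, -0.053], TCP at [0.201, -0.592, 0.242] pointing down, gripper open.
Joint ranges: [-2.81, 2.81], [-0.39, 2.02], [-1.27, 1.25], [0.06, 2.57], [-1.19, 4.33], [0.19, 2], [-2.82, 2.82]. Speed limits (rad/s): [1.89, 1.89, 2.39, 2.39, 3.01, 3.01, 3.01].

INTERFACE

Orientations are given as a unit quaternion [x, y, z, w].
In Python, from plant import state, snapshot, close_job gives the robot as it stands.
- The arm moves only by the shell command python3 -m jog 'ROWS' [FORCE]. ROWS is JSON, a list of rows, each a list of 5 numbers: the shift along the tool's x, y, z in units of 0.1 m (1.0 is 0.1 m), then the turn about the tool's z in units of 6 degrees (1.0 is 6 degrees), then the closure, from 0 (fully open) to 1 (shut). A call has exactly 5 rows; each row shifts and turns the commanded pose from where the row before left it, along the tool's axes as they then stand; what a row does not reach is not made up. A row lasts 1/10 s, in which the tool goes at most 50 mm and 8.59 degrees, less where a joint would pass 70% of its speed; a pose out of reach is approached as far as the arm can. A call with a number of a shift or a turn outside -1 to 1 is refused whole. A call with a gripper value outside its range is refused whole. The fingers move at their own pace and stop on an object; FORCE is the grip in N (left out, the last holds). Time passes only in rows, so rows that do not move let the fingers close, or fill a call up. It gives the time, the measured TCP pose, the force, the opening and the grip force at its end, in the units of the state.
- state(): the state, without advancing time (a new reading comes with each control period).
- snapshot(name): name is "side" or "top" or "wrist"; returns a dict with "color" (480x640x3 uint8, red, green, blue), "mtx" (3x3 intrinsics, pixels), "xyz" and "orientation" of the camera in the world; the wrist camera has in their place "hand_eye" (4x4, takes a point from camera to tool coordinates, whose origin is the TCP and whose axes are the flange's). Camera axes: x right, y down, z forward; pixel columns grow to the right and rows downward; lengths in m; the calibration is good to about 2 mm. The wrist camera is an equidistant fisheye: a pixel r from the principal point sees the ray r / f radians off the axis. A picture is of the moment at which its call begins: read the wrist's pose just before it. There is no depth.
- close_job(): hands the job in; it is judged then, once.
The state is a dict: "t": time; "qpos": joint angles; "dq": joint speeds; "joint_torque": joint torques, N m; "ee_pos": TCP position; "orientation": TCP orientation; "wrist_force": force on the tool from outside, world axes, zero at the start; "torque": the same for the moment, N m; "gripper_width": finger opening in m; "grip_force": force on a finger pad.
Only numpy, scipy, OpenCV 4.12 (cv2) and the standard library are available. Lean on these libraries where they do the work, as an engineer would, in place of code of your own. Each camera call takes 0.05 s, during which the arm holds its last target. There are 200 camera calls.

TASK

A plaster cast is waiting on the open drawer of the light-curing unit. Push the drawer fully shut, roll the knurled timer wheel on top of the unit with a fingertip until it clicks into place with its two-bar mark at the index lines, and only when both are done press the round start button all the way in and let it go. Push, roll and press only, without gripping anything: do not pick up or upset the cast, and leave the things standing around and on the unit where they are.

Things in the scene. Friction and masses are not known exactly. Their poses are not given: they have to be found in the camera images.
- unit: the light-curing unit: a box 200 mm deep, 170 mm wide, 100 mm high with a grey flat top, fixed to the counter. Origin at the centre of its underside; x points from its drawer front to its back (away from the robot), y to its left, z up. In this frame the shut drawer's outer face lies at x = -112 mm and the body above it begins at x = -100 mm.
- drawer (a joint): the unit's front drawer, m: 0 fully shut, grows as it slides out towards the robot (along the unit's -x) to 0.10. Slides against about 2 N of friction, stays where it is left and stops hard at 0.
- drawer_front (a point): a point on the outer face of the drawer's front, on its centre line, 50 mm above the counter; moves with the drawer. The front is an upright plate 166 mm wide, 12 mm thick, from 8 to 64 mm above the counter, with an amber window; a 70 mm wide finger lip sticks out 6 mm at 13 to 19 mm above the counter.
- dial (a joint): the knurled timer wheel on the unit's top, rad. Four click positions 36 degrees apart: 0 = dot, 0.628 = one bar, 1.257 = two bars, 1.885 = three bars at the index lines. Grows as the wheel's top is rolled away from the robot (along the unit's +x). A spring detent draws it into the nearest click; rolling it over to the next takes about 1.5 N along the rim. Starts at the dot or one bar.
- dial_top (a point): highest point of the wheel's rim, mid-width (fixed to the unit). Wheel 50 mm in diameter, 24 mm wide, axis along the unit's y, 25 mm below: one click is 15.7 mm of rim. It stands 11 mm out of the flat top between two fixed cheeks (50 mm long, 8 mm wide, tops 5 mm below this point) with white index lines. Dark marks on the rim's white right-hand band; the one at the very top, between the lines, is set.
- start (a joint): the start button, m: 0 released, 0.006 fully pressed in. A spring brings it back; it takes about 2 N to begin and 5 N at the bottom.
- start_top (a point): centre of the start button's flat top: a steel push button 26 mm across in a dark ring on the unit's top, 87 mm to the right of the wheel; pressed straight down. It moves with the button.
- cast: origin (centre of the underside) of the white plaster arch model (53 x 68 mm, 29 mm high with its teeth), which stands loose on the drawer's floor, 18 mm above the counter, and rides in with the drawer.
- jar_pumice: white screw-lid jar, 63 mm across and 58 mm high, standing on the counter close to the left side of the curing unit; origin at the centre of its underside. A bystander.
- bur_box: small carton, 36 x 48 x 22 mm high, lying loose on the rear part of the curing unit's top; origin at the centre of its underside. A bystander.
- tape_white: roll of masking tape lying flat, 52 mm across and 18 mm high, on the counter in front of the riser; origin at the centre of its underside. A bystander.
- dappen_dish: small octagonal glass dish, 31 mm across and 26 mm high, on the counter in front of the riser; origin at the centre of its underside. A bystander.
- mixing_bowl: rubber mixing bowl, 119 mm across and 67 mm high, on the counter to the right; origin at the centre of its underside. A bystander.
There are look-alikes about, which are no part of the job. Leave any orange or yellow look-alike of the cast alone.

How it is judged:
By the outcome, as a careful person would: the job done as asked, in the order asked, and still so for the second after the job is handed in, with the robot touching nothing.
It also fails if it takes over 54 s, if anything falls off the work surface, if the arm or the gripper's body presses on something with over 40 N, if the wrist force passes 120 N, or if a joint passes its speed limit or range.

## Working session

There is one attempt and no reset: what is moved stays moved. The work goes in short steps, Python scripts to look and compute and a shell command to move; the robot and the scene stay as the last step left them, time stands still between calls to the robot, and variables do not carry over. Pictures are saved under pics/ and viewed, at most 10 in all, crops included, and the job is handed in when it is done.

```bash
mkdir -p pics; python3 - <<'E'
from plant import state,snapshot
import cv2
s=state();print({k:s[k] for k in('t','ee_pos','orientation','gripper_width')})
for n in('side','top'):
    d=snapshot(n);cv2.imwrite(f'pics/{n}0.png',cv2.cvtColor(d['color'],cv2.COLOR_RGB2BGR));print(n,d['mtx'],d['xyz'],d['orientation'])
E
```

```text
{'t': 0.0, 'ee_pos': array([ 0.20109975, -0.59139733,  0.24166771]), 'orientation': array([ 9.86597409e-01,  1.63172220e-01, -1.50669593e-04, -5.97314176e-04]), 'gripper_width': 0.08525227120363568}
side [[439.73825431   0.         325.86111374]
 [  0.         439.73825431 239.85191248]
 [  0.           0.           1.        ]] [ 0.3519982  -0.7469793   0.60819299] [ 0.86636139 -0.09212267  0.0621968  -0.48689107]
top [[615.53629593   0.         322.830815  ]
 [  0.         615.53629593 243.33111637]
 [  0.           0.           1.        ]] [0.23309032 0.0800558  1.67433512] [-0.6808901   0.7250679  -0.07593552  0.06999293]
```

View pics/side0.png

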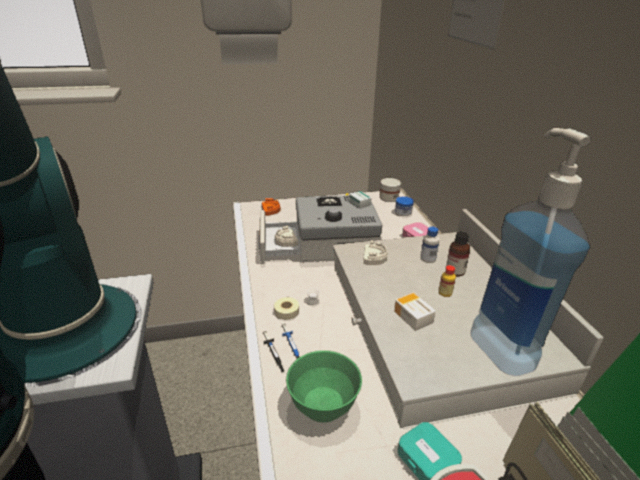

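View pics/top0.png

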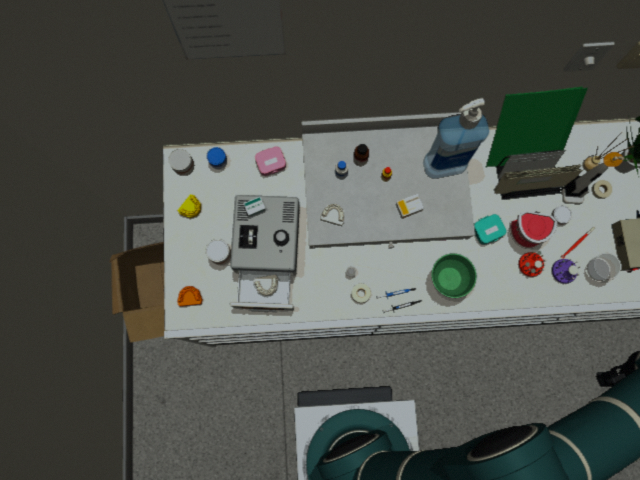

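The unit is at (266,232) in the top view. Its drawer is open, with the white cast on it at (265,285). Look-alikes of the cast are a second white arch on the riser (332,213), an orange arch (189,296) and a yellow arch (189,206). The wheel, dark and white between its cheeks, is at about (249,236) and the round button at (281,237).

```bash
python3 - <<'E'
import cv2
a=cv2.imread('pics/top0.png')[185:325,180:320];cv2.imwrite('pics/topc.png',cv2.resize(a,None,fx=4.2,fy=4.2,interpolation=cv2.INTER_CUBIC))
E
```

```text
(no output)
```

View pics/topc.png

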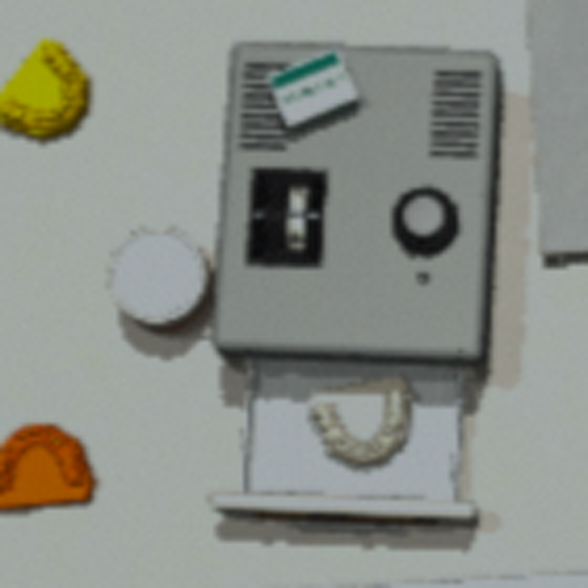

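The crop shows the unit top's corners at (235,45), (497,55), (484,362) and (215,350). The wheel is centred at (289,216), the button at (425,213), and the drawer-front plate runs from (215,503) to (475,515). The cast is on the drawer at (362,420).

```bash
cat > h.py <<'E'
import numpy as np,cv2
from scipy.spatial.transform import Rotation as R
from plant import state,snapshot
def ray_plane(d,px,z):
    p=np.array([(px[0]-d['mtx'][0,2])/d['mtx'][0,0],(px[1]-d['mtx'][1,2])/d['mtx'][1,1],1])
    v=R.from_quat(d['orientation']).apply(p);return d['xyz']+v*(z-d['xyz'][2])/v[2]
def wproj(s,d,P):  # world points -> wrist fisheye px
    T=np.linalg.inv(d['hand_eye']);p=R.from_quat(s['orientation']).inv().apply(np.atleast_2d(P)-s['ee_pos'])
    c=p@T[:3,:3].T+T[:3,3];r=np.hypot(c[:,0],c[:,1]);th=np.arctan2(r,c[:,2]);M=d['mtx']
    return np.c_[M[0,2]+M[0,0]*th*c[:,0]/r,M[1,2]+M[1,1]*th*c[:,1]/r]
def wray(s,d,px,z):
    M=d['mtx'];u=np.array([(px[0]-M[0,2])/M[0,0],(px[1]-M[1,2])/M[1,1]]);th=np.hypot(*u)
    v=np.r_[np.sin(th)*u/th,np.cos(th)];H=d['hand_eye'];q=R.from_quat(s['orientation'])
    o=s['ee_pos']+q.apply(H[:3,3]);v=q.apply(H[:3,:3]@v);return o+v*(z-o[2])/v[2]
def rel(P,yaw=None): # world delta -> tool axes, in row units
    s=state();return R.from_quat(s['orientation']).inv().apply(np.array(P)-s['ee_pos'])*10
def grab(n,name):
    s=state();d=snapshot(n);cv2.imwrite(f'pics/{name}.png',cv2.cvtColor(d['color'],cv2.COLOR_RGB2BGR));return s,d
E
python3 - <<'E'
from h import *
d=snapshot('top')
for n,p,z in[('TL',(235,45),.1),('TR',(497,55),.1),('BR',(484,362),.1),('BL',(215,350),.1),('wheel',(289,216),.109),('btn',(425,213),.107),('dfL',(215,503),.064),('dfR',(475,513),.064),('cast',(362,420),.04),('jar',(158,280),.058)]:
    print(n,ray_plane(d,np.array(p)/4.2+[180,185],z).round(4))
print(R.from_quat(state()['orientation']).as_matrix().round(3))
w=snapshot('wrist');print(w['mtx'],w['hand_eye'].round(4))
E
```

```text
TL [0.7061 0.2784 0.1   ]
TR [0.6892 0.1134 0.1   ]
BR [0.4936 0.1322 0.1   ]
BL [0.5115 0.2973 0.1   ]
wheel [0.5912 0.2476 0.109 ]
btn [0.5883 0.1635 0.107 ]
dfL [0.4213 0.3055 0.064 ]
dfR [0.4049 0.1441 0.064 ]
cast [0.4711 0.2137 0.04  ]
jar [0.5664 0.3379 0.058 ]
[[ 0.947  0.322 -0.   ]
 [ 0.322 -0.947  0.001]
 [-0.    -0.001 -1.   ]]
[[371.64829954   0.         321.73772592]
 [  0.         371.64829954 236.64111519]
 [  0.           0.           1.        ]] [[ 1.400e-03 -9.492e-01 -3.147e-01  8.230e-02]
 [ 1.000e+00  1.100e-03  1.300e-03  8.000e-04]
 [-9.000e-04 -3.147e-01  9.492e-01 -1.306e-01]
 [ 0.000e+00  0.000e+00  0.000e+00  1.000e+00]]
```

```bash
python3 -m jog '[[0,0,0,1,1],[0,0,0,1,1],[0,0,0,1,1],[0,0,0,1,1],[0,0,0,0.07,1]]' 20
python3 -m jog '[[0.22,-0.31,0,0,1],[0.22,-0.31,0,0,1],[0.22,-0.31,0,0,1],[0.22,-0.31,0,0,1],[0.22,-0.31,0,0,1]]'
python3 -m jog '[[0.22,-0.31,0,0,1],[0.22,-0.31,0,0,1],[0.22,-0.31,0,0,1],[0.22,-0.31,0,0,1],[0.22,-0.31,0,0,1]]'
python3 -m jog '[[-0.08,-0.34,0,0,1],[-0.08,-0.34,0,0,1],[-0.08,-0.34,0,0,1],[-0.08,-0.34,0,0,1],[-0.08,-0.34,0,0,1]]'
python3 -m jog '[[-0.08,-0.34,0,0,1],[-0.08,-0.34,0,0,1],[-0.08,-0.34,0,0,1],[-0.08,-0.34,0,0,1],[-0.08,-0.34,0,0,1]]'
```

```text
t: 0.7
ee_pos: [0.2013, -0.5916, 0.2421]
orientation: [0.999, -0.05, -0.0, -0.0]
wrist_force: [-0.2, -0.0, -0.7]
gripper_width: 0.0129
grip_force: 0.0
t: 1.2
ee_pos: [0.3267, -0.447, 0.2423]
orientation: [0.999, -0.047, -0.0, 0.0]
wrist_force: [0.4, -0.3, 1.2]
gripper_width: -0.0002
grip_force: 0.0
t: 1.7
ee_pos: [0.4514, -0.3035, 0.2424]
orientation: [0.999, -0.048, 0.0, 0.0]
wrist_force: [0.0, -0.4, 0.7]
gripper_width: -0.0001
grip_force: 0.0
t: 2.2
ee_pos: [0.4271, -0.1304, 0.2424]
orientation: [0.999, -0.048, 0.0, 0.0]
wrist_force: [0.6, 0.0, 0.5]
gripper_width: -0.0
grip_force: 0.0
t: 2.7
ee_pos: [0.404, 0.0427, 0.2425]
orientation: [0.999, -0.048, 0.0, 0.0]
wrist_force: [1.2, -0.2, -0.4]
gripper_width: 0.0002
grip_force: 0.0
```

```bash
python3 -m jog '[[0.1,-0.45,0,0,1],[0.1,-0.45,0,0,1],[0.1,-0.45,0,0,1],[0.1,-0.45,0,0,1],[0,0,0,0,1]]'
python3 - <<'E'
from h import *
s,d=grab('wrist','w1')
C=np.array([.6001,.2053,0])
print(s['ee_pos'],wproj(s,d,[[.5912,.2476,.111],[.5883,.1635,.107],[.413,.2248,.064]]).round(0))
E
```

```text
t: 3.2
ee_pos: [0.4621, 0.222, 0.2422]
orientation: [0.999, -0.045, -0.0, -0.001]
wrist_force: [0.1, -1.2, -0.1]
gripper_width: -0.0001
grip_force: 0.0
[0.46208914 0.22196942 0.24221878] [[268.  57.]
 [389.  53.]
 [323. 267.]]
```

View pics/w1.png

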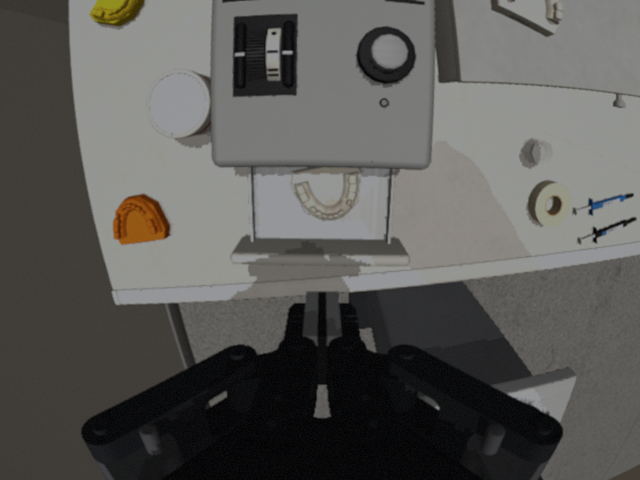

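The wrist view shows the wheel between its cheeks at (266,53) with a white band on the right, the button at (389,51), the drawer plate at about (321,250) and the cast at (328,192). I'll read the wheel's marks in a close crop.

```bash
python3 - <<'E'
from h import *
a=cv2.imread('pics/w1.png')
cv2.imwrite('pics/w1c.png',cv2.resize(a[5:105,220:320],None,fx=6,fy=6,interpolation=cv2.INTER_CUBIC))
s=state();d=snapshot('wrist')
for n,p,z in[('wheel',(266,53),.111),('btn',(389,51),.107),('cornerL',(214,164),.098),('cornerR',(431,164),.098),('plateTopL',(236,245),.064),('plateTopR',(406,245),.064)]: print(n,wray(s,d,p,z).round(4))
E
```

```text
wheel [0.594  0.2455 0.111 ]
btn [0.5889 0.1598 0.107 ]
cornerL [0.5185 0.2959 0.098 ]
cornerR [0.5037 0.1316 0.098 ]
plateTopL [0.4409 0.298  0.064 ]
plateTopR [0.4272 0.1461 0.064 ]
```

View pics/w1c.png

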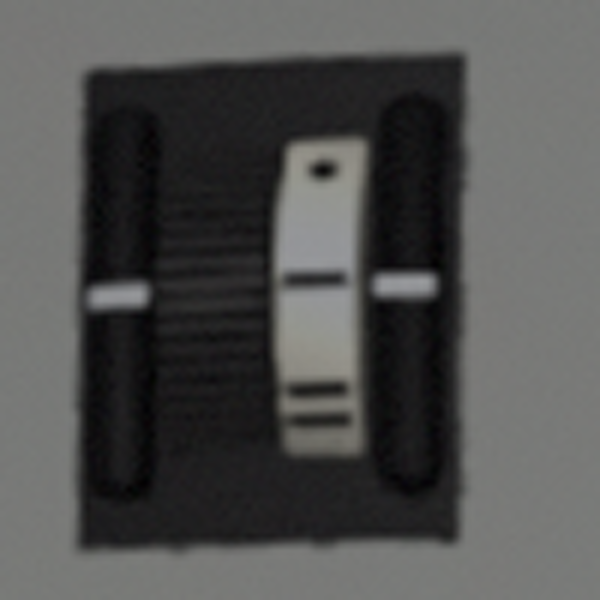

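The one-bar mark (crop 315,280) is at the index lines, and the two bars at (318,403) are one click nearer the robot. The wheel therefore needs exactly one click forward. Drawer first.

```bash
python3 -m jog '[[-0.3,0,0,0,1],[-0.3,0,0,0,1],[-0.26,0,0,0,1],[0,0,0.3,0,1],[0,0,0.3,0,1]]'
python3 -m jog '[[0,0,0.3,0,1],[0,0,0.3,0,1],[0,0,0.3,0,1],[0,0,0.3,0,1],[0,0,0.06,0,1]]'
python3 -m jog '[[0.06,0,0,0,1],[0.06,0,0,0,1],[0.06,0,0,0,1],[0.06,0,0,0,1],[0.06,0,0,0,1]]'
python3 -m jog '[[0.05,0,0,0,1],[0.05,0,0,0,1],[0.05,0,0,0,1],[0.05,0,0,0,1],[0.05,0,0,0,1]]'
```

```text
t: 3.8
ee_pos: [0.3765, 0.2239, 0.1825]
orientation: [0.999, -0.049, 0.002, -0.0]
wrist_force: [1.9, -0.0, -0.5]
gripper_width: -0.0003
grip_force: 0.0
t: 4.3
ee_pos: [0.3752, 0.2232, 0.0543]
orientation: [0.999, -0.049, -0.002, 0.001]
wrist_force: [-1.4, 0.3, 0.8]
gripper_width: 0.0
grip_force: 0.0
t: 4.8
ee_pos: [0.4069, 0.222, 0.0569]
orientation: [0.999, -0.049, 0.0, -0.0]
wrist_force: [-2.2, -0.0, 1.5]
gripper_width: -0.0
grip_force: 1.2
t: 5.3
ee_pos: [0.4314, 0.2196, 0.0563]
orientation: [0.999, -0.049, -0.0, 0.0]
wrist_force: [-2.1, -0.2, 2.4]
gripper_width: -0.0
grip_force: 1.1
```

```bash
python3 -m jog '[[0.05,0,0,0,1],[0.05,0,0,0,1],[0.05,0,0,0,1],[0.05,0,0,0,1],[0.05,0,0,0,1]]'
python3 -m jog '[[0.03,0,0,0,1],[0.03,0,0,0,1],[0.03,0,0,0,1],[0.03,0,0,0,1],[0.02,0,0,0,1]]'
python3 -m jog '[[0.01,0,0,0,1],[0.01,0,0,0,1],[0.01,0,0,0,1],[0.01,0,0,0,1],[0.01,0,0,0,1]]'
```

```text
t: 5.8
ee_pos: [0.4563, 0.2171, 0.0562]
orientation: [0.999, -0.049, -0.0, 0.0]
wrist_force: [-1.5, -2.0, 0.9]
gripper_width: 0.0002
grip_force: 1.1
t: 6.3
ee_pos: [0.4701, 0.2158, 0.0563]
orientation: [0.999, -0.049, -0.0, -0.0]
wrist_force: [-1.6, -0.7, 0.3]
gripper_width: -0.0002
grip_force: 1.1
t: 6.8
ee_pos: [0.4749, 0.2153, 0.0563]
orientation: [0.999, -0.049, -0.0, -0.0]
wrist_force: [-1.1, -1.3, -0.2]
gripper_width: -0.0
grip_force: 1.0
```

```bash
python3 -m jog '[[0.01,0,0,0,1],[0.01,0,0,0,1],[0.01,0,0,0,1],[0.01,0,0,0,1],[0.01,0,0,0,1]]'
python3 -m jog '[[0.01,0,0,0,1],[0.01,0,0,0,1],[0.01,0,0,0,1],[0.01,0,0,0,1],[0,0,0,0,1]]'
```

```text
t: 7.3
ee_pos: [0.4799, 0.2148, 0.0563]
orientation: [0.999, -0.049, -0.0, -0.0]
wrist_force: [-2.4, -0.9, -0.2]
gripper_width: 0.0005
grip_force: 1.0
t: 7.8
ee_pos: [0.4822, 0.2146, 0.0562]
orientation: [0.999, -0.049, -0.001, 0.0]
wrist_force: [-15.2, -0.9, 10.6]
gripper_width: 0.0002
grip_force: 7.2
```

```bash
python3 -m jog '[[-0.1,0,0,0,1],[-0.1,0,0,0,1],[0,0,-0.4,0,1],[0,0,-0.4,0,1],[0,0,-0.4,0,1]]'
python3 -m jog '[[0.3,-0.11,0,0,1],[0.3,-0.11,0,0,1],[0.3,-0.11,0,0,1],[0.3,-0.1,0,0,1],[0,0,0,0,1]]'
python3 -m jog '[[0,0,0.2,0,1],[0,0,0.15,0,1],[0,0,0.1,0,1],[0,0,0,0,1],[0,0,0,0,1]]'
python3 - <<'E'
from h import *
s,d=grab('side','s2');a=cv2.imread('pics/s2.png')
cv2.imwrite('pics/s2c.png',cv2.resize(a[150:280,250:410],None,fx=4.5,fy=4.5,interpolation=cv2.INTER_CUBIC))
print(rel([.585,.2475,.131]))
E
```

```text
t: 8.3
ee_pos: [0.4632, 0.2167, 0.1778]
orientation: [0.999, -0.049, 0.0, -0.0]
wrist_force: [-0.1, -1.0, 0.0]
gripper_width: -0.0001
grip_force: 0.0
t: 8.8
ee_pos: [0.59, 0.2478, 0.1758]
orientation: [0.999, -0.05, 0.0, -0.0]
wrist_force: [-1.4, -0.3, 0.0]
gripper_width: -0.0003
grip_force: 0.0
t: 9.3
ee_pos: [0.5875, 0.2476, 0.1317]
orientation: [0.999, -0.049, 0.0, -0.0]
wrist_force: [-0.2, 0.2, -0.1]
gripper_width: -0.0002
grip_force: 0.0
[-0.02679748  0.00409403  0.00985596]
```

View pics/s2c.png

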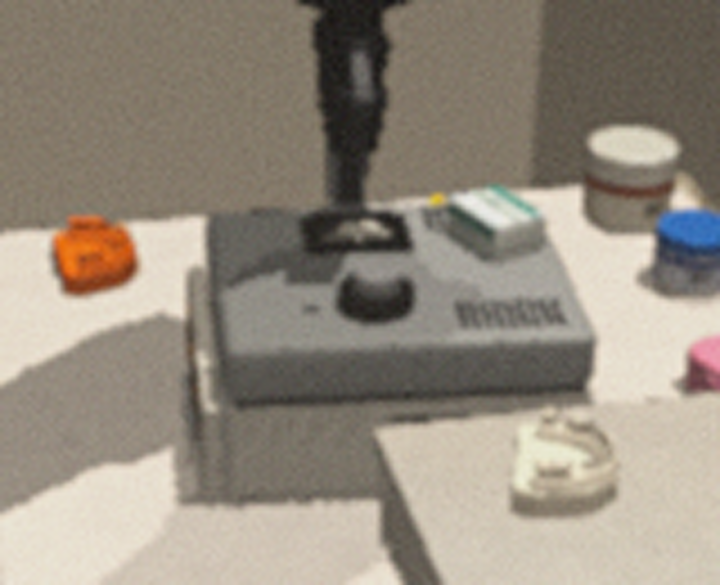

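The side view shows the drawer flush shut, the closed fingertips just above and robot-side of the wheel at crop (345,205), and the bystanders in place. Now I feel down to the wheel.

```bash
python3 -m jog '[[-0.02,0,0.02,0,1],[0,0,0.02,0,1],[0,0,0.02,0,1],[0,0,0.02,0,1],[0,0,0,0,1]]'
python3 -m jog '[[0,0,0.01,0,1],[0,0,0.01,0,1],[0,0,0,0,1],[0,0,0,0,1],[0,0,0,0,1]]'
```

```text
t: 9.85
ee_pos: [0.5854, 0.2475, 0.123]
orientation: [0.999, -0.049, -0.0, 0.0]
wrist_force: [0.2, 0.2, 0.5]
gripper_width: 0.0002
grip_force: 0.0
t: 10.35
ee_pos: [0.586, 0.2477, 0.1219]
orientation: [0.999, -0.049, 0.001, -0.0]
wrist_force: [-1.0, -1.0, 6.8]
gripper_width: -0.0003
grip_force: 3.5
```

```bash
python3 -m jog '[[0.02,0,0.005,0,1],[0.03,0,0,0,1],[0.03,0,0,0,1],[0.03,0,0,0,1],[0.03,0,0,0,1]]'
python3 -m jog '[[0.01,0,0,0,1],[0,0,0,0,1],[0,0,-0.2,0,1],[0,0,-0.3,0,1],[0,0,0,0,1]]'
python3 -m jog '[[-0.4,0,-0.3,0,1],[-0.4,0,-0.3,0,1],[-0.4,0,0,0,1],[0,0,0,0,1],[0,0,0,0,1]]'
python3 - <<'E'
from h import *
s,d=grab('wrist','w3');a=cv2.imread('pics/w3.png')
u=wproj(s,d,[[.594,.2465,.111],[.5886,.1615,.107]]);print(s['ee_pos'],u)
c=u.mean(0).astype(int);x,y=max(c[0]-120,0),max(c[1]-70,0)
print(x,y);cv2.imwrite('pics/w3c.png',cv2.resize(a[y:y+150,x:x+200],None,fx=4,fy=4,interpolation=cv2.INTER_CUBIC))
E
```

```text
t: 10.85
ee_pos: [0.6004, 0.2462, 0.1219]
orientation: [0.999, -0.049, 0.001, -0.0]
wrist_force: [-1.3, -2.7, 11.8]
gripper_width: -0.0002
grip_force: 5.8
t: 11.35
ee_pos: [0.6019, 0.2471, 0.1746]
orientation: [0.999, -0.049, 0.002, -0.001]
wrist_force: [0.6, 0.1, 0.3]
gripper_width: 0.0002
grip_force: 0.0
t: 11.85
ee_pos: [0.4808, 0.2579, 0.2311]
orientation: [0.999, -0.049, 0.0, 0.0]
wrist_force: [0.9, -1.0, -0.4]
gripper_width: -0.0004
grip_force: 0.0
[0.48082775 0.25789228 0.23109098] [[321.68842315  71.85737247]
 [444.52436626  74.48154697]]
263 3
```

View pics/w3c.png

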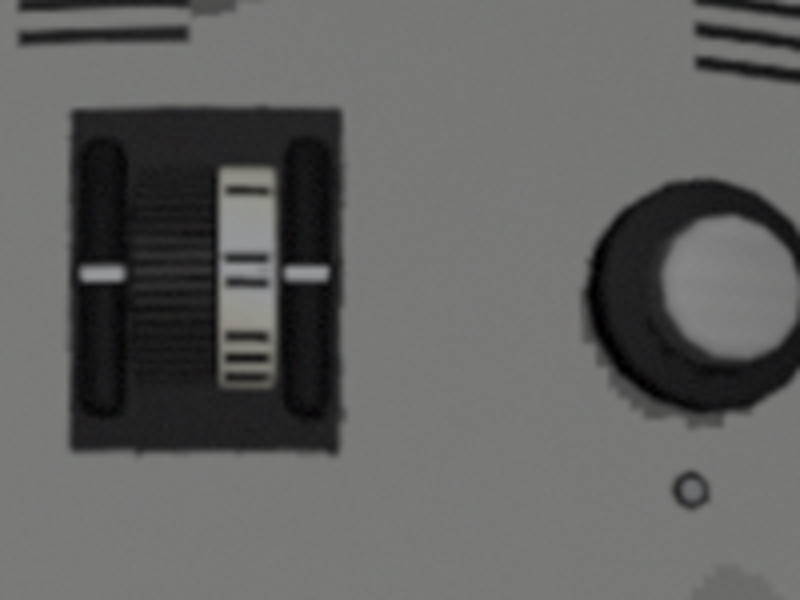

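The two-bar mark now sits at the index lines (crop 247,270). The button is at crop (733,287). I'll triangulate it.

```bash
python3 - <<'E'
from h import *
s=state();d=snapshot('wrist');t=snapshot('top')
s1=dict(s);s1['ee_pos']=np.array([.46208914,.22196942,.24221878]);q=np.array([.999,-.045,0,-.001]);s1['orientation']=q/np.linalg.norm(q)
for z in(.105,.110,.115,.12,.125):
    print(z,wray(s,d,(446.25,74.75),z).round(4),wray(s1,d,(389,51),z).round(4),ray_plane(t,np.array([425,213])/4.2+[180,185],z).round(4))
print(rel([.588,.161,.15]))
E
```

```text
0.105 [0.5891 0.1593 0.105 ] [0.5899 0.1625 0.105 ] [0.5888 0.1636 0.105 ]
0.11 [0.5886 0.1611 0.11  ] [0.589  0.1635 0.11  ] [0.5876 0.1633 0.11  ]
0.115 [0.5881 0.1628 0.115 ] [0.5882 0.1644 0.115 ] [0.5865 0.163  0.115 ]
0.12 [0.5876 0.1646 0.12  ] [0.5873 0.1654 0.12  ] [0.5854 0.1628 0.12  ]
0.125 [0.5871 0.1663 0.125 ] [0.5865 0.1664 0.125 ] [0.5842 0.1625 0.125 ]
[1.15334702 0.85567667 0.80348026]
```

```bash
python3 -m jog '[[0.3,0.22,0,0,1],[0.3,0.22,0,0,1],[0.3,0.22,0.2,0,1],[0.25,0.18,0.2,0,1],[0,0,0.3,0,1]]'
python3 -m jog '[[0,0,0.05,0,1],[0,0,0.05,0,1],[0,0,0.05,0,1],[0,0,0,0,1],[0,0,0,0,1]]'
python3 - <<'E'
from h import *
print(rel([.5875,.1622,.130]))
E
```

```text
t: 12.5
ee_pos: [0.591, 0.1588, 0.1597]
orientation: [0.999, -0.052, 0.001, 0.0]
wrist_force: [0.4, 0.1, -0.3]
gripper_width: 0.0002
grip_force: 0.0
t: 13.0
ee_pos: [0.5874, 0.1634, 0.1466]
orientation: [0.999, -0.049, 0.0, -0.0]
wrist_force: [-0.5, 0.4, 0.4]
gripper_width: -0.0002
grip_force: 0.0
[0.0015724  0.01196762 0.16637585]
```

```bash
python3 -m jog '[[0,0.01,0.04,0,1],[0,0,0.04,0,1],[0,0,0.04,0,1],[0,0,0.02,0,1],[0,0,0,0,1]]'
python3 -m jog '[[0,0,0.02,0,1],[0,0,0.02,0,1],[0,0,0.02,0,1],[0,0,0,0,1],[0,0,0,0,1]]'
```

```text
t: 13.5
ee_pos: [0.5871, 0.162, 0.1316]
orientation: [0.999, -0.049, -0.0, 0.0]
wrist_force: [-0.6, -1.8, 2.0]
gripper_width: 0.0
grip_force: 1.1
t: 14.0
ee_pos: [0.5873, 0.1621, 0.1269]
orientation: [0.999, -0.049, 0.0, 0.0]
wrist_force: [-8.2, -4.6, 20.6]
gripper_width: 0.0002
grip_force: 10.3
```

```bash
python3 -m jog '[[0,0,0.01,0,1],[0,0,0,0,1],[0,0,0,0,1],[0,0,0,0,1],[0,0,0,0,1]]'
python3 - <<'E'
from h import *
s,d=grab('side','s4');a=cv2.imread('pics/s4.png');b=cv2.imread('pics/s2.png')
f=lambda i:cv2.resize(i[180:260,290:390],None,fx=6,fy=6,interpolation=cv2.INTER_CUBIC)[:290]
cv2.imwrite('pics/s4c.png',np.vstack([f(a),f(b)]))
E
```

```text
t: 14.5
ee_pos: [0.5874, 0.1621, 0.1266]
orientation: [0.999, -0.049, 0.001, 0.0]
wrist_force: [-12.9, -6.0, 33.1]
gripper_width: -0.0
grip_force: 16.4
```

View pics/s4c.png

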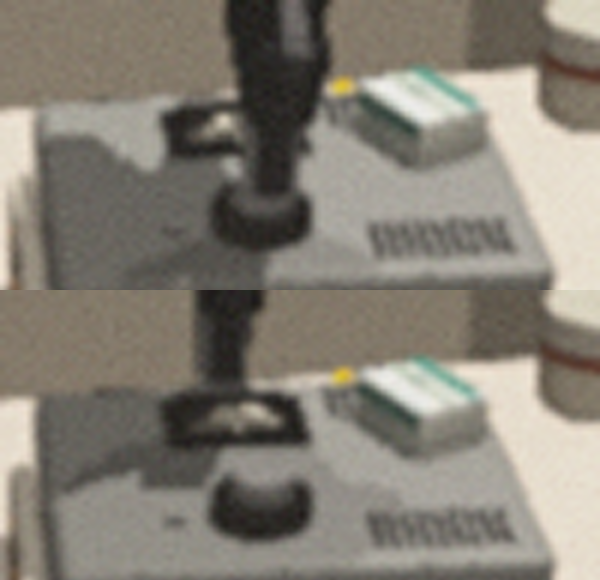

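The upper half (now) shows the tip pressing on the button, but slightly far-side: tip at (275,195), ring centre at (262,210). I'll check whether the tip could be resting on the ring.

```bash
python3 - <<'E'
from h import *
d=snapshot('side');s=state()
def pr(P):
    p=R.from_quat(d['orientation']).inv().apply(np.array(P)-d['xyz']);q=d['mtx']@(p/p[2]);return ((q[:2]-[290,180])*6).round(0)
print('tip',pr(s['ee_pos']+[0,0,-.011]),'tip corners',[pr(s['ee_pos']+np.array([a,b,-.011])) for a in(-.011,.011) for b in(-.01,.01)])
for n,p in[('ringL',(212,215)),('ringR',(312,215)),('ringBot',(262,248)),('btn0',(262,190))]:
    print(n,[ray_plane(d,np.array(p)/6+[290,180],z).round(4)for z in(.1,.114,.12)])
b=cv2.imread('pics/s2.png')
cv2.imwrite('pics/s5c.png',np.hstack([cv2.resize(cv2.imread(f'pics/{n}.png')[200:230,317:350],None,fx=12,fy=12,interpolation=cv2.INTER_CUBIC) for n in('s2','s4')]))
print(s['wrist_force'],s['torque'])
E
```

```text
tip [266. 198.] tip corners [array([245., 212.]), array([234., 189.]), array([299., 207.]), array([287., 184.])]
ringL [array([0.5694, 0.1803, 0.1   ]), array([0.5634, 0.1548, 0.114 ]), array([0.5609, 0.1438, 0.12  ])]
ringR [array([0.6097, 0.1726, 0.1   ]), array([0.6026, 0.1473, 0.114 ]), array([0.5995, 0.1365, 0.12  ])]
ringBot [array([0.583 , 0.1493, 0.1   ]), array([0.5766, 0.1246, 0.114 ]), array([0.5739, 0.114 , 0.12  ])]
btn0 [array([0.5947, 0.1979, 0.1   ]), array([0.588 , 0.1719, 0.114 ]), array([0.5852, 0.1607, 0.12  ])]
[-11.50844305  -5.87665331  33.40955734] [-1.27846638  2.85624209  0.02957803]
```

View pics/s5c.png

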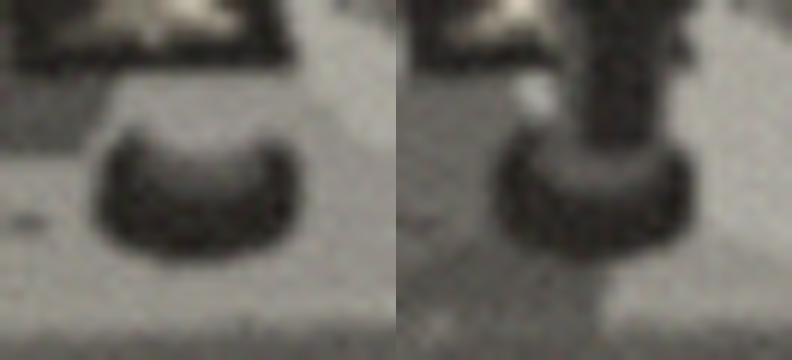

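The tip lies near the button's far edge, about 4 mm off centre. I'll let go, recentre and press again to be certain of full travel.

```bash
python3 -m jog '[[0,0,-0.05,0,1],[0,0,-0.1,0,1],[0,0,-0.05,0,1],[-0.04,0.01,0,0,1],[0,0,0,0,1]]'
python3 -m jog '[[0,0,0.05,0,1],[0,0,0.04,0,1],[0,0,0,0,1],[0,0,0,0,1],[0,0,0,0,1]]'
python3 -m jog '[[0,0,0.01,0,1],[0,0,0.01,0,1],[0,0,0,0,1],[0,0,0,0,1],[0,0,0,0,1]]'
python3 -m jog '[[0,0,0.01,0,1],[0,0,0.01,0,1],[0,0,0,0,1],[0,0,0,0,1],[0,0,0,0,1]]'
python3 -m jog '[[0,0,0.01,0,1],[0,0,0.01,0,1],[0,0,0,0,1],[0,0,0,0,1],[0,0,0,0,1]]'
```

```text
t: 15.1
ee_pos: [0.5825, 0.1613, 0.1446]
orientation: [0.999, -0.049, -0.0, 0.0]
wrist_force: [-0.9, -0.5, 0.5]
gripper_width: 0.0003
grip_force: 0.0
t: 15.6
ee_pos: [0.5831, 0.1615, 0.1358]
orientation: [0.999, -0.049, -0.0, -0.0]
wrist_force: [0.1, -0.1, -0.2]
gripper_width: 0.0004
grip_force: 0.0
t: 16.1
ee_pos: [0.5831, 0.1614, 0.1338]
orientation: [0.999, -0.049, -0.0, -0.0]
wrist_force: [0.4, 0.1, 0.7]
gripper_width: 0.0002
grip_force: 0.0
t: 16.6
ee_pos: [0.5831, 0.1615, 0.1319]
orientation: [0.999, -0.049, 0.0, -0.0]
wrist_force: [0.4, 0.5, 0.8]
gripper_width: 0.0001
grip_force: 1.0
t: 17.1
ee_pos: [0.5831, 0.1615, 0.1299]
orientation: [0.999, -0.049, 0.0, -0.0]
wrist_force: [1.0, -0.4, 2.9]
gripper_width: -0.0003
grip_force: 1.6
```

```bash
python3 -m jog '[[0,0,0.01,0,1],[0,0,0.01,0,1],[0,0,0,0,1],[0,0,0,0,1],[0,0,0,0,1]]'
python3 -m jog '[[0,0,0.01,0,1],[0,0,0.01,0,1],[0,0,0,0,1],[0,0,0,0,1],[0,0,0,0,1]]'
python3 -m jog '[[0,0,0.01,0,1],[0,0,0,0,1],[0,0,0,0,1],[0,0,0,0,1],[0,0,0,0,1]]'
```

```text
t: 17.6
ee_pos: [0.5831, 0.1615, 0.1279]
orientation: [0.999, -0.049, 0.0, -0.0]
wrist_force: [0.7, 0.4, 4.2]
gripper_width: 0.0001
grip_force: 2.2
t: 18.1
ee_pos: [0.5832, 0.1615, 0.1268]
orientation: [0.999, -0.049, 0.0, 0.0]
wrist_force: [-5.8, -2.5, 21.7]
gripper_width: 0.0003
grip_force: 10.7
t: 18.6
ee_pos: [0.5833, 0.1615, 0.1266]
orientation: [0.999, -0.049, 0.001, 0.0]
wrist_force: [-10.8, -3.9, 34.0]
gripper_width: -0.0003
grip_force: 17.0
```

The press bottoms at the same height in both places, after a 2 to 5 N spring rise, so this is the true stop. Release, retreat and check.

```bash
python3 -m jog '[[0,0,-0.05,0,1],[0,0,-0.1,0,1],[0,0,-0.2,0,1],[0,0,-0.3,0,1],[0,0,-0.3,0,1]]'
python3 -m jog '[[-0.3,0,0,0,1],[-0.3,0,0,0,1],[-0.3,0,0,0,1],[-0.1,0,0,0,1],[0,0,0,0,1]]'
python3 - <<'E'
from h import *
s,d=grab('wrist','w6');a=cv2.imread('pics/w6.png')
cv2.imwrite('pics/w6c.png',cv2.resize(a[0:290,100:490],None,fx=2,fy=2,interpolation=cv2.INTER_CUBIC))
E
```

```text
t: 19.1
ee_pos: [0.5824, 0.1613, 0.2205]
orientation: [0.999, -0.049, -0.001, 0.0]
wrist_force: [-0.5, -0.8, 0.3]
gripper_width: 0.0002
grip_force: 0.0
t: 19.6
ee_pos: [0.4827, 0.1713, 0.2202]
orientation: [0.999, -0.049, 0.0, 0.0]
wrist_force: [0.6, 0.8, 0.3]
gripper_width: 0.0001
grip_force: 0.0
```

View pics/w6c.png

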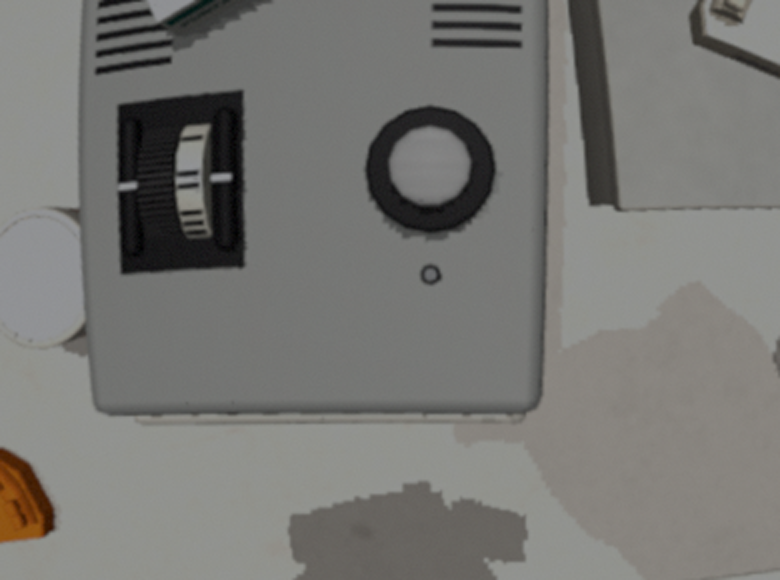

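The drawer is shut (thin rim at y≈417), the two bars are at the index lines (187,180) and the button is back up (430,165). Handing in.

```bash
python3 -c "
from plant import close_job
print(close_job())"
```

```text
the job is handed in; nothing more can be done
None
```

The job is handed in at about 20 s: the drawer was pushed to its stop, the wheel clicked to two bars, then start was pressed to its stop and released; I pressed it twice because the first press was off-centre, and I didn't see the cast again once the drawer shut.

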